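# Roll a rolling-pin barrel up the loading ramp into its seat

### The arm

A 6-joint arm with a two-finger parallel gripper is mounted at the origin on the work surface. World frame = base frame: x ahead of the robot, y to its left, z up, the work surface at z = 0. Lengths are in m, angles in rad, forces in N, time in s.
With the tool pointing down it reaches from about 0.35 to 0.775 m from the base axis. Payload 7.3 kg.
Tool frame: the origin (TCP) lies between the finger pads; the fingertips stand 17 mm ahead of it and the grasp point (between the pads) lies 2 mm behind it; z points along the fingers, y is the direction in which the jaws open and shut (so a half turn about z gives the same grasp; the last joint's range is limited). The gripper opens to 92 mm and grips with 3 to 60 N. Pads are 19 mm wide; open, the fingers measure 130 mm over their backs; the gripper's body (75 mm by 190 mm) begins 47 mm behind the grasp point.
Start: joints at [-1.367, 0.342, 1.524, -0, 1.275, -0.146], TCP at [0.18, -0.493, 0.216] pointing down, gripper open.
Joint ranges: [-2.53, 2.53], [-0.77, 2.02], [0.04, 2.7], [-1, 4.14], [0.28, 2.66], [-3.11, 3.11]. Speed limits (rad/s): [2.57, 2.57, 3.14, 3.14, 3.14, 3.14].

### API

Orientations are given as [roll, pitch, yaw] about the fixed x, y, z axes, in that order (R = Rz(yaw) Ry(pitch) Rx(roll)).
In Python, from cell import sensors, vision, hand_in gives the robot as it stands.
- The arm moves only by the tool step_arm, never from a script. Its argument "series" is a list of rows, each a list of 5 numbers: the opening, from 0 (shut) to 1 (fully open), then the shift along the world's x, y, z each as a share of 25 mm, from -1 to 1, then the turn about the world's z as a share of 0.08 rad, from -1 to 1. A call has 1 to 12 rows; each row shifts and turns the commanded pose from where the row before left it; what a row does not reach is not made up. A row lasts 1/10 s, in which the tool goes at most 50 mm and 8.59 degrees, less where a joint would pass 70% of its speed; a pose out of reach is approached as far as the arm can. A call with a number of a shift or a turn outside -1 to 1 is refused whole. A call with a gripper value outside its range is refused whole. The fingers move at their own pace and stop on an object; "squeeze" is the grip in N (left out, the last holds). Time passes only in rows, so rows that do not move let the fingers close. It gives the time, the measured TCP pose, the force and the opening at its end, in the units of the state.
- sensors.observe(): the state, without advancing time (a new reading comes with each control period).
- vision.read_camera(name): name is "scene" or "side" or "wrist"; returns a dict with "pixels" (420x560x3 uint8, blue, green, red), "range_z" (420x560 float32, m along the optical axis (not along the pixel's ray), 0 where there is no reading), "camera_matrix" (3x3 intrinsics, pixels), "pose" (4x4, takes a point from camera to world coordinates). Camera axes: x right, y down, z forward; pixel columns grow to the right and rows downward; lengths in m; the calibration is good to about 2 mm. The wrist camera is an equidistant fisheye: a pixel r from the principal point sees the ray r / f radians off the axis. A picture is of the moment at which its call begins.
- hand_in(): hands the job in, once; it reports no verdict.
The state is a dict: "time": time; "qpos": joint angles; "qvel": joint speeds; "joint_efforts": joint torques, N m; "tool_pos": TCP position; "tool_rot": TCP orientation; "contact_force": force on the tool from outside, world axes, zero at the start; "torque": the same for the moment, N m; "opening": finger opening in m.
Only numpy, scipy, OpenCV 4.12 (cv2) and the standard library are available. Lean on these libraries where they do the work, as an engineer would, in place of code of your own. Each camera call takes 0.05 s, during which the arm holds its last target.

### The job

Push the wooden roller that lies at the foot of the small ramp up the slope with your fingertips, over the crest and into the seat against the stop board, so that it can be bored there. Keep it rolling on the wood with a slow, steady push that stays behind it: it must not run free or roll back down the slope, and it must not be picked up. Leave it resting in the seat and leave the other turned goods standing where they are.

Things in the scene. Friction and masses are not known exactly. Their poses are not given: they have to be found in the camera images.
- cradle: Fixed wooden loading cradle, 300 mm long (x), 164 wide (y); place and heading vary. Origin: centre of its underside, on the table; x points uphill along the ramp, z up. From low to high end: level apron, 9 degree slope, crest, lower seat, stop board. Cheeks 12 mm thick on both sides leave a channel 140 mm wide (y -70 to 70); their tops are 14 to 19 mm above the wood beside them.
- apron (a point): Point on the level apron at the foot of the ramp, cradle x -106, z 10 mm, mid-width. The apron is level at z 10 from cradle x -150 to -70, where the slope begins. A lip 8 mm thick and 6 mm high edges its outer end (x -150 to -142).
- ramp: The sloping board of the cradle, 142 mm long, 140 mm wide, fixed to it, rising from cradle x -70, z 10 mm to the crest. Origin mid-slope on its upper face (cradle x 0, z 21.1); x points uphill along the slope, z square out of its face.
- crest (a point): Middle of the crest, the top edge of the slope: cradle x 70, z 32.2 mm. Beyond it the floor steps down 5 mm into the seat, so a roller pushed over it drops in and stays.
- seat (a point): Middle of the corner between the level seat floor (z 27 mm) and the stop board's face (cradle x 111). The stop board is 18 mm thick, its top at z 72. A seated roller's middle is at cradle x 85 to 87, z 51 mm.
- roller: Plain turned walnut-brown cylinder (rolling-pin barrel, no handles), pale bore mark in each end, 48 mm diameter, 130 mm long, about 0.17 kg, free to roll. Origin at its middle, y along its axis; x and z turn as it rolls. Starts at rest on the apron, middle at cradle x about -113 to -103, z 34, nearly square across the channel. Left alone on the slope it rolls back.
- pawn: Small loose turned wooden figure, 38 mm wide, 62 mm high, beside the cradle. Origin at the centre of its underside. Not to be disturbed.
- eggcup: Loose turned goblet-shaped egg cup, 48 mm wide, 62 mm high, beside the cradle. Origin at the centre of its underside. Not to be disturbed.
- box_round: Loose round lidded box with a knob, 60 mm wide, 61 mm high, beside the cradle. Origin at the centre of its underside. Not to be disturbed.
- mill: Loose pepper mill, 60 mm wide, 150 mm high, on the left of the table. Origin at the centre of its underside. Not to be disturbed.
- candlestick: Loose candlestick, 68 mm wide, 110 mm high, on the right of the table. Origin at the centre of its underside. Not to be disturbed.
- bowl: Loose small wooden bowl, 110 mm wide, 45 mm high, on the left of the table. Origin at the centre of its underside. Not to be disturbed.
- mallet: Loose wooden hammer lying on the right of the table, 260 mm long, head 88 mm across, 26 mm high. Origin under the middle of its length, x from handle to head. Not to be disturbed.
Things that resemble listed ones, but are neither listed nor needed, are in the scene too. Leave any yellow look-alike of the roller alone.

How it is judged:
By the outcome, as a careful person would: the job done as asked, in the order asked, and still so for the second after the job is handed in, with the robot touching nothing.
It also fails if it takes over 42 s, if anything falls off the work surface, if the arm or the gripper's body presses on something with over 40 N, if the wrist force passes 120 N, or if a joint passes its speed limit or range.

## Working session

There is one attempt and no reset: what is moved stays moved. The work goes in short steps, Python scripts to look and compute and a tool call to move; the robot and the scene stay as the last step left them, time stands still between calls to the robot, and variables do not carry over. Pictures are saved under pics/ and viewed, and the job is handed in when it is done.

Besides the shell and the picture viewer there is one more tool, called after "Request:" as name(argument=value, ...), one argument or row to a line, values as JSON. step_arm: Moves the arm, as the interface text tells. Its arguments: {"type":"object","properties":{"series":{"type":"array","items":{"type":"array","items":{"type":"number","minimum":-1,"maximum":1}}},"squeeze":{"type":"number"}},"required":["series"]}

```bash
mkdir -p pics
python3 - <<'E'
from cell import sensors, vision
import cv2, numpy as np
s=sensors.observe(); print(s)
for n in ("scene","side"):
    d=vision.read_camera(n); cv2.imwrite(f"pics/{n}0.png",d["pixels"]); np.savez(f"pics/{n}0.npz",**d)
    print(n,d["camera_matrix"],d["pose"])
E
```

```text
{'time': 0.0, 'qpos': array([-1.36698030e+00,  3.42740425e-01,  1.52504877e+00, -2.57128509e-06,
        1.27540670e+00, -1.45982241e-01]), 'qvel': array([ 0.00015034, -0.00017667,  0.00139275, -0.00063458, -0.00127717,
       -0.00056825]), 'joint_efforts': array([-4.17937583e-03, -4.31251431e+01, -2.44222945e+01,  7.14008510e-02,
        5.59939002e-02, -9.72220278e-05]), 'tool_pos': array([ 0.17986026, -0.4927586 ,  0.21512472]), 'tool_rot': array([-3.14000610e+00, -2.30782381e-04,  3.49798835e-01]), 'contact_force': array([ 0.24039065, -0.13813103, -0.07166529]), 'torque': array([-0.03559055,  0.00973572,  0.0089938 ]), 'opening': 0.09178749597917932}
scene [[527.02498431   0.         282.81901695]
 [  0.         527.02498431 214.67212246]
 [  0.           0.           1.        ]] [[-0.64052196  0.62646888 -0.44414903  1.22775502]
 [ 0.76789754  0.52856693 -0.36187065  0.58857815]
 [ 0.00806179 -0.57284705 -0.81962264  1.37013982]
 [ 0.          0.          0.          1.        ]]
side [[444.52934801   0.         274.43309347]
 [  0.         444.52934801 216.80258241]
 [  0.           0.           1.        ]] [[-0.68280669 -0.51737825  0.51584375 -0.07256049]
 [-0.73046885  0.49677852 -0.4686431   0.57042355]
 [-0.01379434 -0.69680044 -0.71713239  0.90357023]
 [ 0.          0.          0.          1.        ]]
```

View pics/scene0.png

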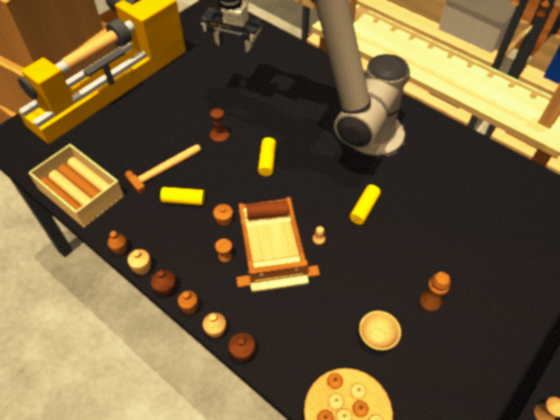

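View pics/side0.png

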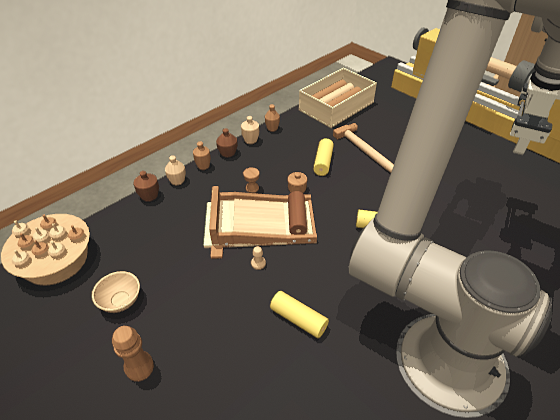

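The scene view shows the cradle at about (272,240), with the walnut roller at (270,208) on the robot side and the stop board at (277,278). Eggcup and round box are at (223,250) and (223,214), and the pawn is at (319,235). Next I measure them with depth.

```bash
cat > h.py <<'E'
import numpy as np, cv2
def cloud(d):
    K=d["camera_matrix"];z=d["range_z"];v,u=np.indices(z.shape)
    p=np.stack([(u-K[0,2])/K[0,0]*z,(v-K[1,2])/K[1,1]*z,z],-1)
    P=p@d["pose"][:3,:3].T+d["pose"][:3,3]; P[z<=0]=np.nan; return P
E
python3 - <<'E'
from h import *
H=np.full((500,500,),0.); C=np.zeros((500,500,3),np.uint8)
for n in ("scene","side"):
    d=np.load(f"pics/{n}0.npz");P=cloud(d)
    for (u,v) in [(270,208),(272,245),(277,278),(319,235),(223,250),(223,214)] if n=="scene" else [(297,213),(260,220),(213,215),(258,260),(251,180),(297,183)]:
        print(n,u,v,P[v,u].round(4))
E
```

```text
scene 270 208 [ 0.5224 -0.0372  0.057 ]
scene 272 245 [0.6047 0.0408 0.0249]
scene 277 278 [0.6791 0.1233 0.0227]
scene 319 235 [0.4964 0.1334 0.0441]
scene 223 250 [ 0.724  -0.0438  0.0569]
scene 223 214 [ 0.6261 -0.1382  0.0452]
side 297 213 [ 0.5024 -0.0334  0.0607]
side 260 220 [0.579  0.0322 0.0235]
side 213 215 [0.64   0.1402 0.0746]
side 258 260 [0.4776 0.1295 0.0245]
side 251 180 [ 0.6981 -0.0403  0.0499]
side 297 183 [ 0.6004 -0.1323  0.044 ]
```

Run:
```python
from h import *
out=[]
for n in ("scene","side"):
    d=np.load(f"pics/{n}0.npz");P=cloud(d)
    H=np.zeros((360,400),np.float32)
    C=np.zeros((360,400,3),np.uint8)
    Q=P.reshape(-1,3);c=d["pixels"].reshape(-1,3)
    i=((0.82-Q[:,0])*1000).round();j=((0.23-Q[:,1])*1000).round()
    m=(i>=1)&(i<358)&(j>=1)&(j<398)&np.isfinite(i)&(Q[:,2]<.2)
    o=np.argsort(Q[m,2]);i=i[m][o].astype(int);j=j[m][o].astype(int)
    for a in (-1,0,1):
        for b in(-1,0,1): C[i+a,j+b]=c[m][o]
    for a in range(0,360,50): C[a]=C[a]//2+60
    for b in range(30,400,50): C[:,b]=C[:,b]//2+60
    out.append(C)
cv2.imwrite("pics/top0.png",np.hstack(out))
```

```text
(no output)
```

View pics/top0.png

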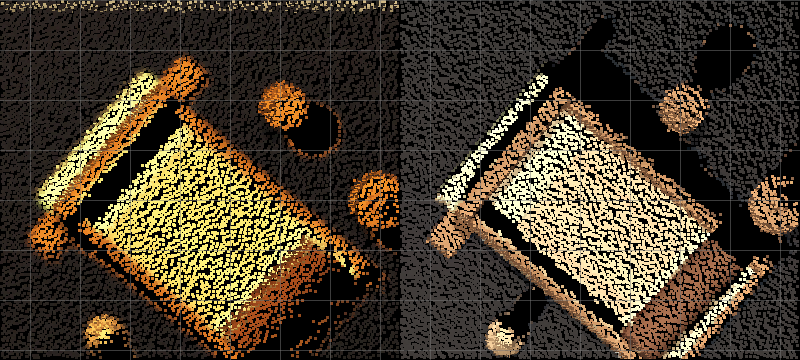

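```bash
cat > fit.py <<'E'
from h import *
from scipy.optimize import minimize, least_squares
Qs=[]
for n in ("scene","side"):
    d=np.load(f"pics/{n}0.npz");Q=cloud(d).reshape(-1,3)
    m=(abs(Q[:,0]-.59)<.2)&(abs(Q[:,1]-.04)<.2)&(Q[:,2]<.1); Qs.append(Q[m])
def hgt(x,y):
    f=np.where(x<-70,10,np.where(x<70,10+(x+70)*np.tan(np.radians(9)),27.))
    a=abs(y)
    h=np.where(a<70,f,f+16); h=np.where((x>111)&(x<129),72,h)
    h=np.where((x<-142)&(a<70),16,h)
    return h
def cost(p,Q,ret=False):
    c,s=np.cos(p[2]),np.sin(p[2]);dx=Q[:,0]-p[0];dy=Q[:,1]-p[1]
    x=(c*dx+s*dy)*1e3;y=(-s*dx+c*dy)*1e3
    m=(x>-65)&(x<126)&(abs(y)<100)
    if ret:return x,y
    h=np.where(abs(y)<82,hgt(x,y),0)
    r=Q[:,2]*1e3-h
    ins=(x>-65)&(x<126)&(abs(y)<100)
    # truncated residuals: gains for inliers
    return -np.sum(ins*np.exp(-(r/4)**2)*np.where(h>5,1,0.3))
if __name__=="__main__":
  for Q in Qs+[np.vstack(Qs)]:
    best=None
    for yaw in np.radians(np.arange(25,70,6)):
      for x0 in(.57,.6,.63):
       for y0 in (.02,.05,.08):
        r=minimize(cost,[x0,y0,yaw],args=(Q,),method="Nelder-Mead",options=dict(xatol=1e-5,fatol=.1,initial_simplex=np.array([x0,y0,yaw])+np.vstack([[0,0,0],np.diag([.02,.02,.08])])))
        if best is None or r.fun<best.fun:best=r
    print(best.x,np.degrees(best.x[2]),best.fun)
    x,y=cost(best.x,Q,True)
    for lo,hi in[(-65,-40),(-20,0),(20,40),(50,68),(75,105),(112,128)]:
        m=(x>lo)&(x<hi)&(abs(y)<60);print(lo,hi,np.median(Q[m,2])*1e3 if m.any() else None,np.mean(hgt(x[m],y[m])))
    # roller
    m=(x>-145)&(x<-72)&(abs(y)<66)&(Q[:,2]>.036)
    X=np.c_[x[m],y[m],Q[m,2]*1e3]
    f=lambda q:np.hypot(X[:,0]-q[0]-q[1]*X[:,1],X[:,2]-34)-24
    s=least_squares(f,[-108,0],loss="soft_l1");print("roller",s.x,np.percentile(y[m],[0,1,99,100]),np.std(s.fun))
E
python3 fit.py
```

```text
[0.59124765 0.02650985 0.86225672] 49.403670730757455 -1816.3751166594052
-65 -40 13.013157058843428 12.753774820643699
-20 0 19.767704087828797 19.51252999226776
20 40 26.027946585435945 25.85729498526632
50 68 30.717540479546113 30.497036618495805
75 105 27.302954709895744 27.0
112 128 68.2097738254468 72.0
roller [-1.05212652e+02  3.45690165e-02] [-64.16794421 -62.41715658  64.34724045  65.59638895] 3.2671832595342574
[0.58848442 0.02548468 0.87517744] 50.14397340972277 -2258.80662069774
-65 -40 13.717373396985089 12.78605660131468
-20 0 20.52488151995768 19.519460676143634
20 40 26.89331026546371 25.838633000300522
50 68 31.690682168175112 30.39389720592177
75 105 28.33449801610105 27.0
112 128 72.89343276285376 72.0
roller [-1.03028259e+02  3.96644694e-02] [-63.71230932 -60.54125212  65.87388112  65.99763575] 2.2649048130463414
[0.58964362 0.02503123 0.87331216] 50.037100801312214 -4027.549565104315
-65 -40 13.418541102415638 12.781935150017475
-20 0 20.15315998449435 19.532138533477873
20 40 26.53146758934777 25.867442604212236
50 68 31.109129253837242 30.395546974515092
75 105 28.1055759827597 27.0
112 128 72.79480116110015 72.0
roller [-1.03338193e+02  4.10208669e-02] [-63.4468012  -60.87814293  65.31815065  65.93198391] 2.678239154042232
```

Run:
```python
from h import *
for n,uv in (("scene",[(267,157),(266,142),(263,170),(365,204),(219,120)]),("side",[(365,220),(300,313)])):
    d=np.load(f"pics/{n}0.npz");P=cloud(d)
    for u,v in uv: print(n,u,v,P[v,u].round(3))
u=np.array([np.cos(.873),np.sin(.873)])
print(np.array([.59,.0255])-.157*u)
```

```text
scene 267 157 [ 0.367 -0.184  0.049]
scene 266 142 [ 0.315 -0.233  0.045]
scene 263 170 [ 0.404 -0.169  0.028]
scene 365 204 [0.315 0.174 0.047]
scene 219 120 [ 0.367 -0.399  0.081]
side 365 220 [ 0.374 -0.164  0.036]
side 300 313 [0.286 0.174 0.049]
[ 0.48912269 -0.09480282]
```

Request:
step_arm(
  series=[
    [0.7,0.73,0.94,0,0.36],
    [0.7,0.73,0.94,0,0.36],
    [0.7,0.73,0.94,0,0.36],
    [0.7,0.73,0.94,0,0.36],
    [0.7,0.73,0.94,0,0.36],
    [0.7,0.73,0.94,0,0.36],
    [0.7,0.73,0.94,0,0.36],
    [0.7,0.73,0.94,0,0.36],
    [0.7,0.73,0.94,0,0.36],
    [0.7,0.73,0.94,0,0.36],
    [0.7,0.73,0.94,0,0.36],
    [0.7,0.73,0.94,0,0.36],
  ],
)

```text
time: 1.3
tool_pos: [0.3994, -0.21, 0.2156]
tool_rot: [-3.141, 0.0, 0.697]
contact_force: [-0.1, -0.4, 0.8]
opening: 0.0642
```

Request:
step_arm(
  series=[
    [0.7,0.73,0.94,0,0.35],
    [0.7,0.73,0.94,0,0.35],
    [0.7,0.73,0.94,0,0.35],
    [0.7,0.73,0.94,0,0.35],
    [0.7,0.68,0.88,0,0.35],
    [0.7,0,0,0,0],
    [0.7,0,0,-1,0],
    [0.7,0,0,-1,0],
    [0.7,0,0,-1,0],
    [0.7,0,0,0,0],
    [0.7,0,0,0,0],
  ],
)

```text
time: 2.4
tool_pos: [0.4887, -0.0956, 0.1411]
tool_rot: [-3.141, 0.0, 0.835]
contact_force: [0.6, -0.2, -0.9]
opening: 0.0641
```

Run:
```python
from cell import vision
import cv2,numpy as np
d=vision.read_camera("wrist");cv2.imwrite("pics/w1.png",d["pixels"]);np.savez("pics/w1.npz",**d);print(d["camera_matrix"],d["pose"])
```

```text
[[325.1922621    0.         282.45002639]
 [  0.         325.1922621  205.06142879]
 [  0.           0.           1.        ]] [[ 7.41341381e-01 -6.41538325e-01 -1.97082558e-01  5.42129527e-01]
 [-6.71127479e-01 -7.09061799e-01 -2.16377613e-01 -3.73353400e-02]
 [-9.29182215e-04  2.92677199e-01 -9.56210852e-01  3.09800472e-01]
 [ 0.00000000e+00  0.00000000e+00  0.00000000e+00  1.00000000e+00]]
```

View pics/w1.png

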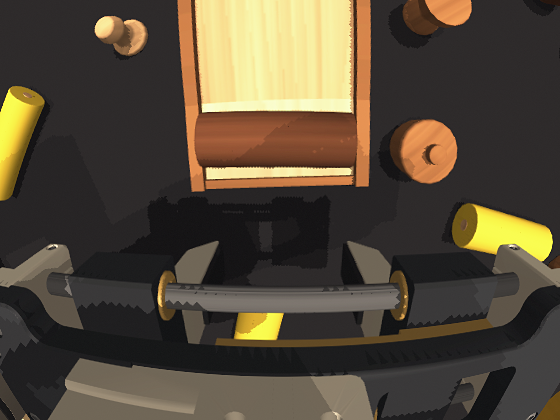

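The wrist view shows the roller at (275,140) lying square to the tool, with the lip at (280,183) tilted slightly. The fingers are clear of everything. I'll check the numbers against this camera.

```bash
cat >> h.py <<'E'
def fcloud(d):
    K=d["camera_matrix"];z=d["range_z"];v,u=np.indices(z.shape)
    a=(u-K[0,2])/K[0,0];b=(v-K[1,2])/K[1,1];r=np.hypot(a,b)+1e-9
    k=np.tan(np.minimum(r,1.4))/r
    p=np.stack([a*k*z,b*k*z,z],-1)
    P=p@d["pose"][:3,:3].T+d["pose"][:3,3]; P[z<=0]=np.nan; return P
E
python3 - <<'E'
from fit import *
from h import fcloud
d=np.load("pics/w1.npz");P=fcloud(d);Q=P[:235].reshape(-1,3)
Q=Q[(abs(Q[:,0]-.59)<.2)&(abs(Q[:,1]-.04)<.2)&(Q[:,2]<.1)]
r=minimize(cost,[.59,.0255,.873],args=(Q,),method="Nelder-Mead",options=dict(xatol=1e-5,fatol=.1,initial_simplex=np.array([.59,.0255,.873])+np.vstack([[0,0,0],np.diag([.01,.01,.04])])))
print(r.x)
for p in (r.x,[.59,.0255,.873]):
    x,y=cost(p,Q,True)
    for lo,hi in[(-65,-40),(-20,0),(20,40)]:
        m=(x>lo)&(x<hi)&(abs(y)<60);print(lo,hi,np.median(Q[m,2])*1e3,np.mean(hgt(x[m],y[m])))
    m=(x>-145)&(x<-72)&(abs(y)<66)&(Q[:,2]>.040)
    X=np.c_[x[m],y[m],Q[m,2]*1e3]
    f=lambda q:np.hypot(X[:,0]-q[0]-q[1]*X[:,1],X[:,2]-34-q[2])-24
    s=least_squares(f,[-108,0,0],loss="soft_l1");print("roller",s.x,np.percentile(y[m],[0,1,99,100]),np.std(s.fun))
    t=np.array([.4887,-.0956])-p[:2];c,s_=np.cos(p[2]),np.sin(p[2]);print("tcp",c*t[0]+s_*t[1],-s_*t[0]+c*t[1])
E
```

```text
[0.58864043 0.02516763 0.8638499 ]
-65 -40 12.467190193057753 12.779650965267162
-20 0 19.140313812657407 19.510323651267363
20 40 24.09265298519167 24.54697445650121
roller [-1.03128815e+02  3.36885657e-02 -4.28898976e-01] [-63.64925359 -61.47025502  64.38262773  65.98533924] 0.5999689771969514
tcp -0.15673833186916422 -0.0024508066959500197
-65 -40 12.652189621439408 12.775105903851726
-20 0 19.27373947025879 19.49281954103926
20 40 24.25535619687169 24.53820547131865
roller [-1.04325137e+02  4.30286631e-02 -4.24308658e-01] [-62.02445045 -59.69472691  64.49555571  65.97411636] 0.5995960175434017
tcp -0.1578824389621692 -0.0001883277911391007
```

Request:
step_arm(
  series=[
    [0.7,0,0,-0.98,0],
    [0.7,0,0,-0.98,0],
    [0.7,0,0,-0.98,0],
    [0.7,0,0,-0.98,0],
    [0.7,0,0,0,0],
    [0.7,0.13,0.15,0,0],
    [0.7,0.13,0.15,0,0],
    [0.7,0.06,0.08,0,0],
    [0.7,0,0,0,0],
  ],
)

```text
time: 3.35
tool_pos: [0.4979, -0.0855, 0.0439]
tool_rot: [3.14, -0.001, 0.836]
contact_force: [-1.4, -0.6, -0.2]
opening: 0.0642
```

```bash
cat > look.py <<'E'
import sys
from fit import *
from h import fcloud
from cell import vision,sensors
n=sys.argv[1]
d=vision.read_camera("wrist");cv2.imwrite(f"pics/w{n}.png",d["pixels"])
P=fcloud(d)[:260].reshape(-1,3);Q=P[np.isfinite(P[:,0])]
p=[.589,.0255,.868];x,y=cost(p,Q,True)
im=d["pixels"].reshape(420,560,3)[:260].reshape(-1,3)[np.isfinite(P[:,0])].astype(int)
s=sensors.observe();t=s["tool_pos"][:2]-p[:2];c,s_=np.cos(p[2]),np.sin(p[2]);tx=1e3*(c*t[0]+s_*t[1])
print("t",s["time"],"tcp",tx,1e3*(-s_*t[0]+c*t[1]),s["tool_pos"][2]*1e3,"yaw",s["tool_rot"][2],"F",s["contact_force"].round(1))
# roller: seek cylinder with centre near guess
best=None
for g in np.arange(tx+10,tx+60,5):
    if g>100: continue
    zc=(34 if g<-72 else h0+24.3 if (h0:=10+(g+70)*.1584)<32.2 else 51)
    m=(abs(x-g)<24)&(abs(y)<64)&(abs(Q[:,2]*1e3-zc)<27)&(Q[:,2]*1e3>zc+6)
    if m.sum()<150: continue
    X=np.c_[x[m],y[m],Q[m,2]*1e3]
    f=lambda q:np.hypot(X[:,0]-q[0]-q[1]*X[:,1],X[:,2]-q[2])-24
    r=least_squares(f,[g,0,zc],loss="soft_l1")
    k=r.cost/m.sum()
    if best is None or k<best[0]: best=(k,r.x,m.sum(),np.percentile(y[m],[1,99]))
print("roller x,skew,z",best, "gap to tcp",best[1][0]-tx)
E
python3 look.py 2
```

```text
t 3.4 tcp -143.89299839059433 -1.9569108861948181 43.591467649979876 yaw 0.8360491093608595 F [-0.2  0.5 -0.5]
roller x,skew,z (np.float64(0.1291347830870229), array([-1.03586095e+02,  3.80943374e-02,  3.36352927e+01]), np.int64(19088), array([-60.91343196,  62.55708047])) gap to tcp 40.30690332417497
```

View pics/w2.png

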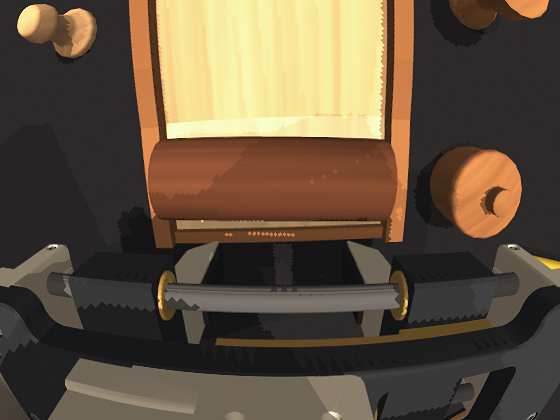

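Request:
step_arm(
  series=[
    [0.7,0.01,0.07,0,0],
    [0.7,0.01,0.07,0,0],
    [0.7,0.039,0.046,0,0],
    [0.7,0.039,0.046,0,0],
    [0.7,0.039,0.046,0,0],
    [0.7,0.039,0.046,0,0],
    [0.7,0.039,0.046,0,0.03],
    [0.7,0.039,0.046,0,0.05],
    [0.7,0.039,0.046,0,0.05],
  ],
)

```text
time: 4.3
tool_pos: [0.5044, -0.0741, 0.0428]
tool_rot: [3.142, 0.0, 0.846]
contact_force: [-0.7, -0.0, -0.8]
opening: 0.0641
```

```bash
python3 look.py 3
```

```text
t 4.35 tcp -130.51193758704076 0.18371256501799327 42.85286522028392 yaw 0.8463678143360103 F [-1.1  0.3  0.3]
roller x,skew,z (np.float64(0.13700699823662116), array([-1.03711718e+02,  3.84545233e-02,  3.37042474e+01]), np.int64(10208), array([-61.03894047,  62.68626592])) gap to tcp 26.800219467526773
```

Run:
```python
from cell import vision
import cv2,numpy as np
d=vision.read_camera("side");cv2.imwrite("pics/s3.png",cv2.resize(d["pixels"][140:290,180:400],None,fx=3.5,fy=3.5))
```

```text
(no output)
```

View pics/s3.png

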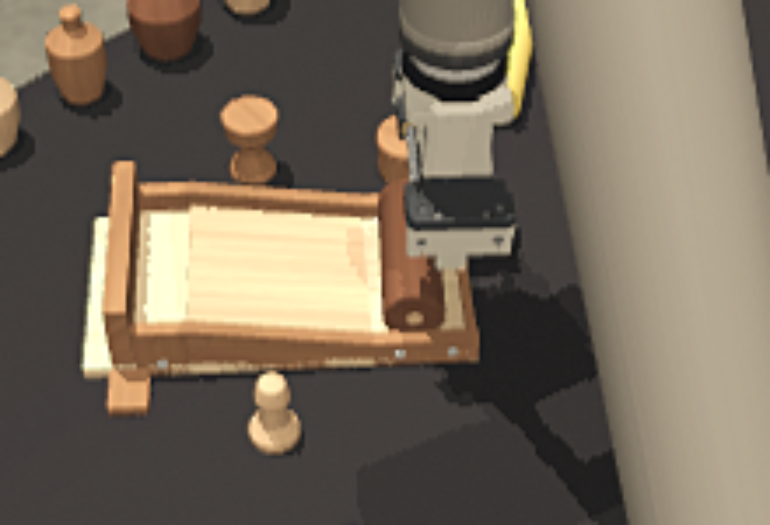

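View pics/w3.png

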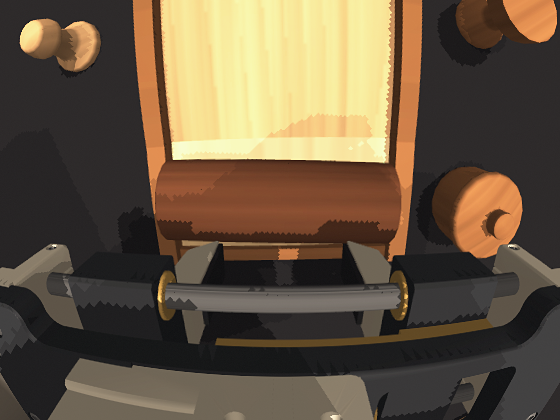

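Request:
step_arm(
  series=[
    [0.7,0.026,0.03,0,0],
    [0.7,0.026,0.03,0,0],
    [0.7,0.026,0.03,0,0],
    [0.7,0.026,0.03,0,0],
  ],
)

```text
time: 4.8
tool_pos: [0.5069, -0.0711, 0.0429]
tool_rot: [3.141, 0.0, 0.846]
contact_force: [-0.0, -0.8, 0.2]
opening: 0.0647
```

```bash
python3 look.py 4
```

```text
t 4.85 tcp -126.63239102774799 0.11240838579748558 42.89397793287611 yaw 0.8458411366999368 F [0.2 0.3 0.3]
roller x,skew,z (np.float64(0.12965966354820843), array([-1.02743855e+02,  3.78407581e-02,  3.36998070e+01]), np.int64(8829), array([-61.28205862,  62.87683289])) gap to tcp 23.88853566611357
```

View pics/w4.png

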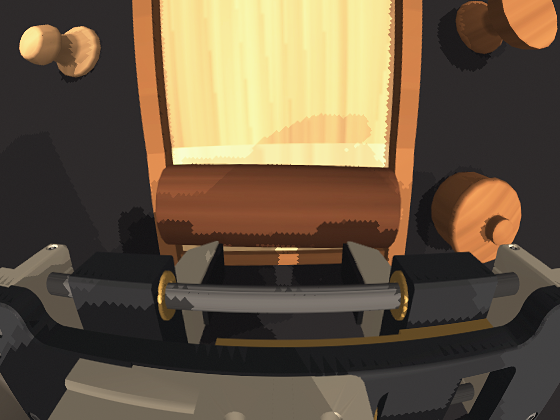

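Request:
step_arm(
  series=[
    [0.7,0.039,0.046,0,0],
    [0.7,0.039,0.046,0,0],
    [0.7,0.039,0.046,0,0],
    [0.7,0.039,0.046,0,0],
    [0.7,0.039,0.046,0,0],
  ],
)

```text
time: 5.35
tool_pos: [0.5122, -0.0656, 0.0436]
tool_rot: [3.14, -0.0, 0.846]
contact_force: [-2.2, -2.1, 9.6]
opening: 0.0644
```

```bash
python3 look.py 5
```

```text
t 5.4 tcp -118.98174770028122 -0.3139071932552681 43.68553790839176 yaw 0.8458636836953373 F [-2.  -0.9  8.9]
roller x,skew,z (np.float64(0.1364769138634004), array([-9.89596913e+01,  3.90081591e-02,  3.37835785e+01]), np.int64(9221), array([-61.46462048,  62.70836439])) gap to tcp 20.022056415111365
```

Run:
```python
from h import *
from cell import vision
d=vision.read_camera("side");np.savez("pics/s5.npz",**d)
a=cv2.resize(d["pixels"][170:250,250:350],None,fx=6,fy=6,interpolation=cv2.INTER_CUBIC);cv2.imwrite("pics/s5.png",a)
P=cloud(d);p=[.589,.0255,.868];c,s=np.cos(p[2]),np.sin(p[2])
dx=P[...,0]-p[0];dy=P[...,1]-p[1];X=(c*dx+s*dy)*1e3;Y=(-s*dx+c*dy)*1e3;Z=P[...,2]*1e3
for v in range(196,240,3):
    print(v,[f"{X[v,u]:.0f},{Y[v,u]:.0f},{Z[v,u]:.0f}" for u in range(285,325,3)])
```

```text
196 ['-76,-78,25', '-83,-51,50', '-82,52,146', '-88,72,165', '-95,74,166', '-102,75,166', '-109,77,168', '-117,73,164', '-124,74,165', '-131,76,166', '-139,73,163', '-145,78,167', '-153,76,164', '-193,-96,1']
199 ['-76,-72,19', '-82,-41,48', '-81,61,144', '-87,82,164', '-94,82,164', '-101,80,162', '-108,83,164', '-116,84,164', '-123,81,161', '-130,85,164', '-137,85,164', '-145,84,163', '-151,89,167', '-192,-85,-1']
202 ['-75,-65,13', '-81,-30,47', '-81,62,135', '-86,92,164', '-93,92,163', '-101,90,161', '-107,95,165', '-115,93,163', '-122,94,164', '-129,92,162', '-136,95,164', '-143,95,163', '-151,92,160', '-189,-69,2']
205 ['-75,-59,7', '-80,-13,51', '-88,-8,56', '-86,92,154', '-94,91,152', '-100,94,155', '-108,90,151', '-115,91,151', '-123,92,151', '-130,91,150', '-137,93,152', '-144,94,152', '-151,96,153', '-188,-58,1']
208 ['-74,-44,10', '-79,-5,48', '-87,3,55', '-87,86,138', '-94,88,139', '-102,84,135', '-109,87,137', '-116,86,136', '-124,87,136', '-131,88,136', '-138,87,136', '-146,87,135', '-153,86,134', '-186,-45,2']
211 ['-73,-31,11', '-79,6,47', '-86,15,56', '-87,87,128', '
[... 1184 characters left out ...]
6,67,39', '-114,66,38', '-126,40,9', '-134,42,11', '-141,48,17', '-149,48,16', '-159,37,3', '-168,35,1', '-176,38,3']
232 ['-68,49,11', '-75,65,28', '-82,70,33', '-91,65,26', '-98,67,29', '-106,67,28', '-114,69,29', '-124,52,10', '-132,54,11', '-141,53,11', '-148,59,17', '-158,47,3', '-167,44,-1', '-175,46,0']
235 ['-66,72,25', '-74,70,22', '-82,74,26', '-90,75,26', '-98,75,25', '-106,75,25', '-113,78,28', '-121,77,26', '-129,78,26', '-137,79,28', '-145,77,24', '-157,59,4', '-165,56,0', '-174,57,-0']
238 ['-65,83,25', '-74,81,22', '-81,82,23', '-89,81,21', '-97,81,20', '-105,81,20', '-113,83,22', '-121,82,20', 'nan,nan,nan', '-137,81,18', '-145,83,19', '-156,65,-1', '-163,72,5', '-172,70,3']
```

View pics/s5.png

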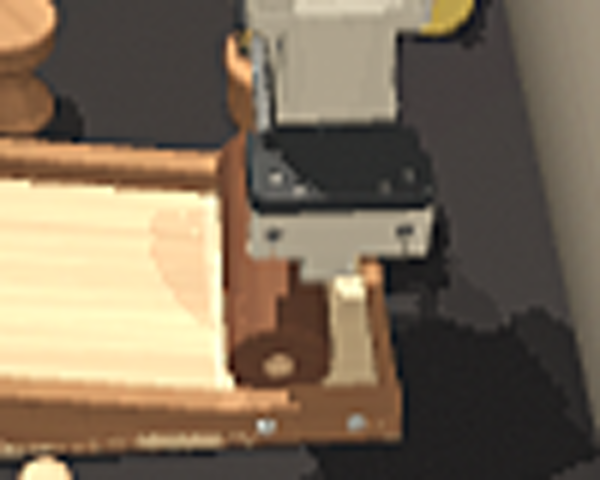

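View pics/w5.png

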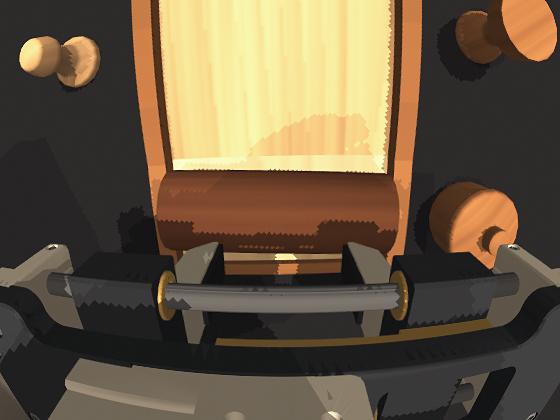

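Run:
```python
from h import *
from cell import vision,sensors
p=[.589,.0255,.868];c,s=np.cos(p[2]),np.sin(p[2])
def cr(P):
    dx=P[...,0]-p[0];dy=P[...,1]-p[1];return np.stack([(c*dx+s*dy)*1e3,(-s*dx+c*dy)*1e3,P[...,2]*1e3],-1)
d=np.load("pics/w1.npz")  # tcp then z141
P=cr(fcloud(d))
print("w1 (tcp z 141.1, x -157)")
for v in range(236,330,8): print(v,[",".join(f"{a:.0f}" for a in P[v,u]) for u in (190,200,208,214,222,345,352,360,375)])
d=np.load("pics/s5.npz");P=cr(cloud(d))
print("side fine")
for v in range(206,220): print(v,[",".join(f"{a:.0f}" for a in P[v,u]) for u in range(296,312,2)])
```

```text
w1 (tcp z 141.1, x -157)
236 ['-204,97,1', '-204,86,1', '-204,78,-0', '-205,72,-1', '-204,63,0', '-208,-65,1', '-210,-73,-1', '-210,-82,-1', '-210,-98,0']
244 ['-213,99,-0', '-214,88,-1', '-146,37,156', '-145,33,157', '-147,30,153', '-149,-36,153', '-148,-39,155', '-218,-82,1', '-220,-99,-1']
252 ['-145,44,167', '-145,38,167', '-145,34,166', '-147,32,162', '-151,30,154', '-151,-35,160', '-147,-37,167', '-147,-41,167', '-148,-49,167']
260 ['-145,41,176', '-146,37,174', '-146,33,174', '-146,30,173', '-155,30,156', '-155,-35,161', '-149,-36,173', '-147,-39,176', '-148,-46,175']
268 ['-145,39,184', '-145,35,183', '-147,32,181', '-149,30,177', '-160,31,156', '-157,-34,165', '-150,-34,179', '-148,-37,183', '-147,-44,185']
276 ['-145,37,191', '-145,32,192', '-147,30,188', '-152,30,178', '-162,30,160', '-162,-34,165', '-154,-35,180', '-149,-36,188', '-147,-42,191']
284 ['-126,24,231', '-126,21,230', '-126,18,229', '-156,30,179', '-263,69,0', '-166,-34,166', '-156,-34,182', '-127,-25,231', '-128,-30,230']
292 ['-126,23,234', '-126,20,234', '-126,18,233', '-126,16,233', '-126,13,234', '-128,-2
[... 1594 characters left out ...]
-13,16']
214 ['-98,29,58', '-103,30,59', '-107,43,71', '-112,50,79', '-117,52,80', '-122,48,76', '-128,46,73', '-142,-13,13']
215 ['-98,30,55', '-103,32,57', '-107,45,70', '-112,45,70', '-118,46,70', '-123,48,72', '-128,48,71', '-141,-7,15']
216 ['-98,35,56', '-103,38,59', '-107,47,68', '-114,31,51', '-122,16,36', '-130,-7,11', 'nan,nan,nan', '-141,-6,11']
217 ['-97,39,57', '-103,39,57', '-108,38,55', '-114,35,52', '-121,23,39', '-130,-4,11', '-136,-4,10', '-141,-1,13']
218 ['-97,45,59', '-102,46,60', 'nan,nan,nan', '-114,36,49', '-120,28,40', '-129,3,14', '-135,3,14', '-141,1,11']
219 ['-97,48,59', '-102,48,58', '-107,46,56', '-113,42,51', '-120,34,43', '-129,5,12', '-135,5,12', '-140,3,9']
```

The measurements disagree with the brief. In both the wrist and side cameras the fingertips stand about 12 mm above the reported TCP height, instead of 17 mm below it. So the tips were bearing on the roller's upper back, which explains the 9 N upward force. I'll lift, back off and go in about 29 mm lower.

Request:
step_arm(
  series=[
    [0.7,0,0,0.2,0],
    [0.7,0,0,0.3,0],
    [0.7,-0.26,-0.31,0,-0.1],
    [0.7,-0.26,-0.31,0,-0.1],
    [0.7,-0.13,-0.15,0,0],
    [0.7,0,0,-0.5,0],
    [0.7,0,0,-0.5,0],
    [0.7,0,0,-0.3,0],
    [0.7,0,0,0,0],
  ],
)

```text
time: 6.35
tool_pos: [0.4945, -0.0847, 0.0218]
tool_rot: [-3.139, 0.001, 0.829]
contact_force: [0.6, 0.0, 1.0]
opening: 0.0642
```

```bash
python3 look.py 6
python3 - <<'E'
from h import *
from cell import vision
p=[.589,.0255,.868];c,s=np.cos(p[2]),np.sin(p[2])
d=vision.read_camera("side");P=cloud(d);dx=P[...,0]-p[0];dy=P[...,1]-p[1];P=np.stack([(c*dx+s*dy)*1e3,(-s*dx+c*dy)*1e3,P[...,2]*1e3],-1)
cv2.imwrite("pics/s6.png",cv2.resize(d["pixels"][170:250,250:350],None,fx=6,fy=6,interpolation=cv2.INTER_CUBIC))
m=(P[...,0]<-125)&(P[...,0]>-165)&(P[...,1]>40)&(P[...,1]<55)&(P[...,2]>22)&(P[...,2]<70)
for v,u in np.argwhere(m)[-25:]: print(v,u,P[v,u].round())
E
```

```text
t 6.4 tcp -144.8869996045969 0.4312232360312446 22.453674677867866 yaw 0.8294188128780515 F [ 0.2 -0.5  1.1]
roller x,skew,z (np.float64(0.1263887850398817), array([-9.83683845e+01,  3.84877570e-02,  3.36194969e+01]), np.int64(25186), array([-60.8705693 ,  62.57869956])) gap to tcp 46.51861506260215
219 310 [-134.   48.   56.]
219 311 [-136.   51.   59.]
219 312 [-139.   51.   59.]
219 313 [-142.   47.   55.]
219 314 [-144.   51.   59.]
219 315 [-148.   44.   51.]
219 316 [-149.   50.   57.]
219 317 [-152.   49.   56.]
220 309 [-132.   44.   48.]
220 310 [-134.   47.   51.]
220 311 [-136.   49.   53.]
220 312 [-139.   51.   56.]
220 314 [-144.   51.   55.]
220 315 [-147.   49.   52.]
220 316 [-150.   50.   54.]
220 317 [-152.   51.   54.]
221 309 [-132.   42.   42.]
221 310 [-134.   49.   49.]
221 311 [-137.   48.   49.]
221 312 [-139.   48.   48.]
221 313 [-142.   48.   48.]
221 314 [-145.   47.   47.]
221 315 [-148.   47.   47.]
221 316 [-150.   48.   48.]
221 317 [-153.   49.   48.]
```

View pics/s6.png

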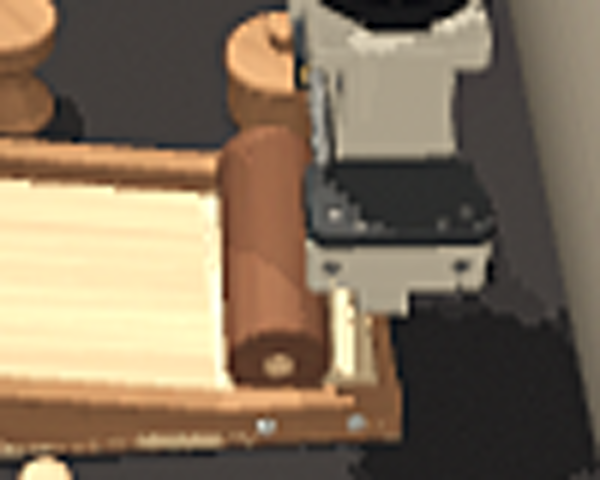

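Request:
step_arm(
  series=[
    [0.7,0,0,-0.2,0],
    [0.7,0,0,-0.14,0],
    [0.7,0,0,0,0],
    [0.7,0,0,0,0],
  ],
)

```text
time: 6.85
tool_pos: [0.4955, -0.0846, 0.0143]
tool_rot: [3.142, 0.0, 0.83]
contact_force: [1.3, 0.1, 0.2]
opening: 0.0642
```

```bash
cat > sd.py <<'E'
import sys
from h import *
from cell import vision,sensors
n=sys.argv[1]
p=[.589,.0255,.868];c,s=np.cos(p[2]),np.sin(p[2])
d=vision.read_camera("side");cv2.imwrite(f"pics/s{n}.png",cv2.resize(d["pixels"][160:260,190:340],None,fx=5,fy=5,interpolation=cv2.INTER_CUBIC))
E
python3 look.py 7; python3 sd.py 7
python3 - <<'E'
from cell import vision
from h import *
p=[.589,.0255,.868];c,s=np.cos(p[2]),np.sin(p[2])
d=vision.read_camera("wrist");P=fcloud(d);dx=P[...,0]-p[0];dy=P[...,1]-p[1];P=np.stack([(c*dx+s*dy)*1e3,(-s*dx+c*dy)*1e3,P[...,2]*1e3],-1)
for v in range(236,262,2): print(v,[",".join(f"{a:.0f}" for a in P[v,u]) for u in (206,210,214,218,222,226,342,346,350,354)])
E
```

```text
t 6.9 tcp -144.43510549358408 0.08575708122560144 14.414487329746837 yaw 0.8299167183356004 F [-0.4 -0.8 -0.5]
roller x,skew,z (np.float64(0.12508801577742715), array([-9.83609790e+01,  3.82784716e-02,  3.36259958e+01]), np.int64(27485), array([-60.91929844,  62.42098374])) gap to tcp 46.074126537896205
236 ['-136,44,9', '-136,42,10', '-136,39,10', '-136,37,10', '-136,34,11', '-136,32,9', '-138,-35,11', '-138,-37,11', '-139,-40,10', '-139,-42,10']
238 ['-137,44,10', '-137,42,10', '-137,39,11', '-137,37,10', '-137,35,11', '-137,32,10', '-140,-35,9', '-140,-38,10', '-140,-40,10', '-140,-42,10']
240 ['-139,45,9', '-138,42,10', '-138,40,10', '-138,37,10', '-138,35,10', '-139,33,10', '-142,-35,9', '-141,-38,10', '-141,-40,10', '-142,-43,10']
242 ['-140,45,10', '-139,42,11', '-133,36,26', '-133,34,25', '-140,35,9', '-140,33,9', '-141,-35,12', '-142,-37,12', '-135,-36,28', '-141,-42,14']
244 ['-140,45,11', '-132,37,29', '-132,35,31', '-134,34,26', '-134,32,26', '-141,33,10', '-141,-34,15', '-137,-35,26', '-135,-36,29', '-135,-38,29']
246 ['-132,39,32', '-132,37,32', '-132,34,33', '-133,33,3
[... 434 characters left out ...]
', '-134,32,37', '-138,32,29', '-143,32,17', '-141,-32,26', '-137,-33,34', '-137,-35,36', '-135,-36,40']
254 ['-132,36,43', '-132,35,42', '-133,33,40', '-134,32,38', '-139,32,28', '-145,32,16', '-143,-33,26', '-138,-33,35', '-136,-34,40', '-134,-35,43']
256 ['-132,36,44', '-132,34,44', '-134,33,41', '-135,32,38', '-139,32,29', '-146,32,16', '-144,-33,26', '-139,-33,36', '-137,-34,40', '-134,-35,45']
258 ['-133,36,46', '-132,34,47', '-133,32,44', '-136,31,40', '-141,32,29', '-147,32,16', '-144,-32,27', '-140,-33,37', '-136,-33,43', '-136,-35,45']
260 ['-133,36,48', '-133,34,47', '-135,33,44', '-137,32,38', '-142,32,29', '-148,33,16', '-145,-32,27', '-140,-32,38', '-136,-33,47', '-136,-35,45']
```

View pics/s7.png

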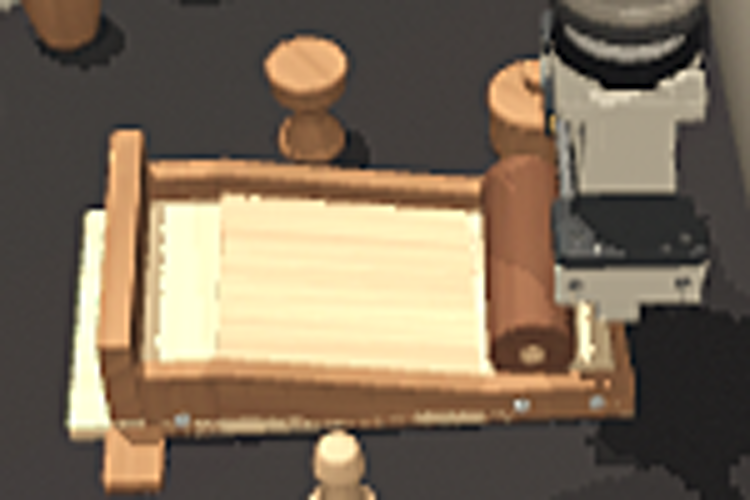

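Now the tips measure z ≈ 26 mm, 8 mm below the roller's axis, and the roller sits at cradle x −98, still skewed 0.038 rad. I'm starting the push and squaring it gently.

Request:
step_arm(
  series=[
    [0.7,0.078,0.092,0,0],
    [0.7,0.078,0.092,0,0],
    [0.7,0.052,0.061,0,0],
    [0.7,0.039,0.046,0,0],
    [0.7,0.039,0.046,0,0],
    [0.7,0.039,0.046,0,0],
    [0.7,0.039,0.046,0,0.05],
    [0.7,0.039,0.046,0,0.08],
    [0.7,0.039,0.046,0,0.08],
    [0.7,0.039,0.046,0,0.08],
  ],
)

```text
time: 8.0
tool_pos: [0.5076, -0.0704, 0.0143]
tool_rot: [3.142, 0.0, 0.854]
contact_force: [-0.5, -0.0, 0.0]
opening: 0.0645
```

```bash
python3 look.py 8
```

```text
t 8.05 tcp -125.60658617601916 0.09260167266313124 14.35879502087199 yaw 0.8539189633849258 F [-0.1  0.1  0.5]
roller x,skew,z (np.float64(0.1256177027150927), array([-8.99174212e+01,  3.82851721e-02,  3.36106315e+01]), np.int64(26393), array([-61.2752117 ,  62.48395275])) gap to tcp 35.68916501660219
```

Request:
step_arm(
  series=[
    [0.7,0.052,0.061,0,0.06],
    [0.7,0.052,0.061,0,0.06],
    [0.7,0.052,0.061,0,0.06],
    [0.7,0.052,0.061,0,0],
    [0.7,0.052,0.061,0,0],
    [0.7,0.052,0.061,0,0],
    [0.7,0.052,0.061,0,0],
    [0.7,0.052,0.061,0,0],
    [0.7,0.052,0.061,0,0],
  ],
)

```text
time: 8.95
tool_pos: [0.5193, -0.0567, 0.0144]
tool_rot: [3.141, 0.0, 0.867]
contact_force: [0.6, -0.5, 0.4]
opening: 0.0642
```

```bash
python3 look.py 9
```

```text
t 9.0 tcp -107.48052043208456 0.04321322431129898 14.3567032619114 yaw 0.867478827885962 F [ 0.7  0.3 -0.3]
roller x,skew,z (np.float64(0.12746295845495736), array([-7.14199273e+01,  3.64966322e-02,  3.37217561e+01]), np.int64(26462), array([-61.9179606 ,  62.43192213])) gap to tcp 36.06059316755977
```

View pics/w9.png

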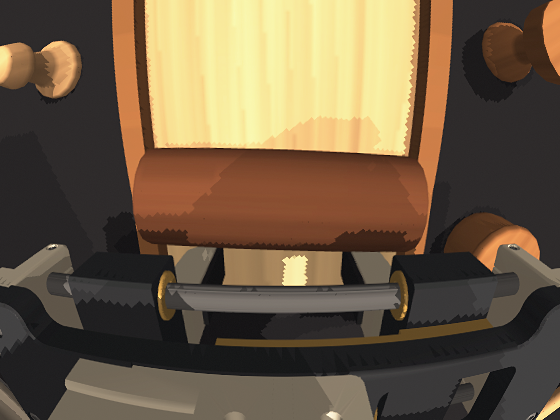

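Request:
step_arm(
  series=[
    [0.7,0.052,0.061,0.013,0],
    [0.7,0.052,0.061,0.013,0],
    [0.7,0.052,0.061,0.013,0],
    [0.7,0.052,0.061,0.013,0],
    [0.7,0.052,0.061,0.013,0],
    [0.7,0.052,0.061,0.013,0],
    [0.7,0.052,0.061,0.013,0],
    [0.7,0.052,0.061,0.013,0],
    [0.7,0.052,0.061,0.013,0],
  ],
)

```text
time: 9.9
tool_pos: [0.531, -0.0429, 0.0173]
tool_rot: [3.142, 0.0, 0.867]
contact_force: [-1.5, -0.0, 1.3]
opening: 0.0642
```

```bash
python3 look.py 10
```

```text
t 9.95 tcp -89.31825669740519 -0.05147891885811523 17.336761752767906 yaw 0.8675203150141477 F [-0.8  0.  -0.3]
roller x,skew,z (np.float64(0.12699342058865526), array([-5.49289236e+01,  6.21665995e-04,  3.61933459e+01]), np.int64(25994), array([-61.89268943,  62.39748823])) gap to tcp 34.389333053469265
```

Request:
step_arm(
  series=[
    [0.7,0.052,0.061,0.013,0],
    [0.7,0.052,0.061,0.013,0],
    [0.7,0.052,0.061,0.013,0],
    [0.7,0.052,0.061,0.013,0],
    [0.7,0.052,0.061,0.013,0],
    [0.7,0.052,0.061,0.013,0],
    [0.7,0.052,0.061,0.013,0],
    [0.7,0.052,0.061,0.013,0],
    [0.7,0.052,0.061,0.013,0],
    [0.7,0.052,0.061,0.013,0],
    [0.7,0.052,0.061,0.013,0],
    [0.7,0.052,0.061,0.013,0],
  ],
)

```text
time: 11.15
tool_pos: [0.5466, -0.0246, 0.0212]
tool_rot: [3.141, 0.0, 0.867]
contact_force: [-0.7, -0.7, 0.8]
opening: 0.0647
```

Request:
step_arm(
  series=[
    [0.7,0.052,0.061,0.013,0],
    [0.7,0.052,0.061,0.013,0],
    [0.7,0.052,0.061,0.013,0],
    [0.7,0.052,0.061,0.013,0],
    [0.7,0.052,0.061,0.013,0],
    [0.7,0.052,0.061,0.013,0],
    [0.7,0.052,0.061,0.013,0],
    [0.7,0.052,0.061,0.013,0],
    [0.7,0.052,0.061,0.013,0],
    [0.7,0.052,0.061,0.013,0],
    [0.7,0.052,0.061,0.013,0],
    [0.7,0.052,0.061,0.013,0],
  ],
)

```text
time: 12.35
tool_pos: [0.5622, -0.0063, 0.0251]
tool_rot: [3.142, 0.0, 0.867]
contact_force: [-0.7, -0.5, 0.3]
opening: 0.0645
```

```bash
python3 look.py 11
```

```text
t 12.4 tcp -41.206363326045505 -0.2330506434684819 25.162717971389583 yaw 0.8674572428649265 F [ 0.5 -0.4  0.5]
roller x,skew,z (np.float64(0.12679844942980412), array([-6.79260835e+00,  5.79256259e-04,  4.38208239e+01]), np.int64(26404), array([-61.8996089 ,  62.47687372])) gap to tcp 34.413754976758476
```

View pics/w11.png

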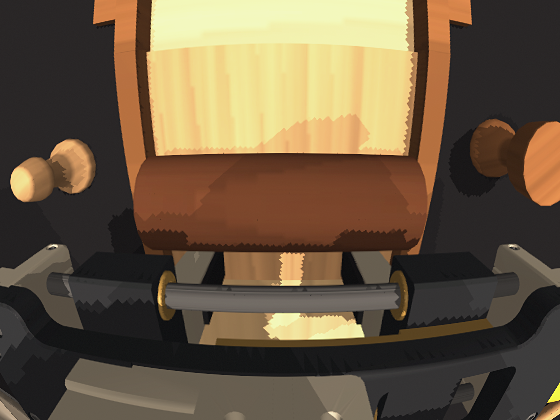

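Request:
step_arm(
  series=[
    [0.7,0.052,0.061,0.013,0],
    [0.7,0.052,0.061,0.013,0],
    [0.7,0.052,0.061,0.013,0],
    [0.7,0.052,0.061,0.013,0],
    [0.7,0.052,0.061,0.013,0],
    [0.7,0.052,0.061,0.013,0],
    [0.7,0.052,0.061,0.013,0],
    [0.7,0.052,0.061,0.013,0],
    [0.7,0.052,0.061,0.013,0],
    [0.7,0.052,0.061,0.013,0],
    [0.7,0.052,0.061,0.013,0],
    [0.7,0.052,0.061,0.013,0],
  ],
)

```text
time: 13.6
tool_pos: [0.5778, 0.012, 0.029]
tool_rot: [3.142, 0.0, 0.867]
contact_force: [-0.2, -0.9, 1.1]
opening: 0.0643
```

Request:
step_arm(
  series=[
    [0.7,0.052,0.061,0.013,0],
    [0.7,0.052,0.061,0.013,0],
    [0.7,0.052,0.061,0.013,0],
    [0.7,0.052,0.061,0.013,0],
    [0.7,0.052,0.061,0.013,0],
    [0.7,0.052,0.061,0.013,0],
    [0.7,0.052,0.061,0.013,0],
    [0.7,0.052,0.061,0.013,0],
    [0.7,0.052,0.061,0.013,0],
    [0.7,0.052,0.061,0.013,0],
    [0.7,0.052,0.061,0.013,0],
    [0.7,0.052,0.061,0.013,0],
  ],
)

```text
time: 14.8
tool_pos: [0.5934, 0.0303, 0.0329]
tool_rot: [3.141, 0.0, 0.867]
contact_force: [-1.0, -0.7, 1.9]
opening: 0.0644
```

Request:
step_arm(
  series=[
    [0.7,0.052,0.061,0.013,0],
    [0.7,0.052,0.061,0.013,0],
    [0.7,0.052,0.061,0.013,0],
    [0.7,0.052,0.061,0.013,0],
    [0.7,0.052,0.061,0.013,0],
    [0.7,0.052,0.061,0.013,0],
    [0.7,0.039,0.046,0.01,0],
    [0.7,0.039,0.046,0.01,0],
    [0.7,0.039,0.046,0.01,0],
  ],
)

```text
time: 15.7
tool_pos: [0.6041, 0.0429, 0.0356]
tool_rot: [3.142, 0.0, 0.867]
contact_force: [-0.7, -1.2, 1.1]
opening: 0.0643
```

```bash
python3 look.py 12
```

```text
t 15.75 tcp 23.30851296416652 -0.32453053680643085 35.61437926045767 yaw 0.867426773553557 F [-0.1 -0.2  1.2]
roller x,skew,z (np.float64(0.11466405679441101), array([5.78199079e+01, 4.92603886e-04, 5.39090653e+01]), np.int64(19152), array([-62.06407011,  62.3674717 ])) gap to tcp 34.51139491918698
```

View pics/w12.png

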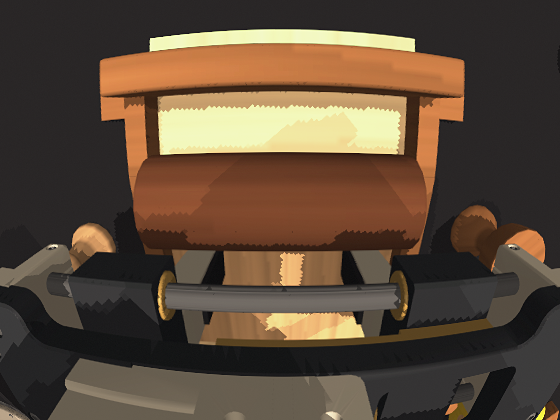

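Request:
step_arm(
  series=[
    [0.7,0.039,0.046,0.009,0],
    [0.7,0.039,0.046,0.009,0],
    [0.7,0.039,0.046,0.009,0],
    [0.7,0.039,0.046,0.009,0],
    [0.7,0.039,0.046,0,0],
    [0.7,0.039,0.046,0,0],
    [0.7,0.039,0.046,0,0],
    [0.7,0.039,0.046,0,0],
    [0.7,0.039,0.046,0,0],
    [0.7,0.039,0.046,0,0],
    [0.7,0.039,0.046,0,0],
    [0.7,0.039,0.046,0,0],
  ],
)

```text
time: 16.95
tool_pos: [0.6158, 0.0567, 0.0364]
tool_rot: [3.142, -0.0, 0.867]
contact_force: [0.1, 0.9, -0.8]
opening: 0.0641
```

```bash
python3 look.py 13
```

```text
t 17.0 tcp 41.37343285779877 -0.34869402186265414 36.490812676074235 yaw 0.8674829765130072 F [-0.3  0.1  0.2]
roller x,skew,z (np.float64(0.12417001408230116), array([8.74490889e+01, 2.69393839e-03, 5.06037126e+01]), np.int64(26168), array([-61.93519878,  62.42348953])) gap to tcp 46.075656004338335
```

View pics/w13.png

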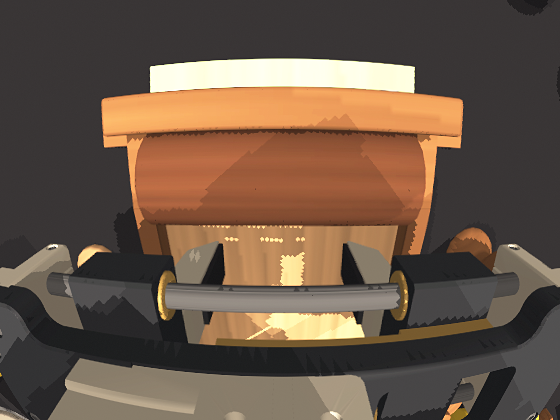

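The roller has dropped into the seat: middle at x ≈ 87, z ≈ 50.6, square, with the fingers 12 mm clear. I'm retreating.

Request:
step_arm(
  series=[
    [0.7,-0.1,-0.12,0.1,0],
    [0.7,-0.2,-0.24,0.3,0],
    [0.7,-0.2,-0.24,0.6,0],
    [0.7,0,0,0.9,0],
    [0.7,0,0,0.9,0],
    [0.7,0,0,0.9,0],
    [0.7,0,0,0.9,0],
    [0.7,0,0,0,0],
    [0.7,0,0,0,0],
    [0.7,0,0,0,0],
  ],
)

```text
time: 18.0
tool_pos: [0.6024, 0.0413, 0.1507]
tool_rot: [-3.14, 0.001, 0.867]
contact_force: [-0.1, 0.2, 0.2]
opening: 0.0639
```

```bash
cat > fin.py <<'E'
from fit import *
from cell import vision,sensors
a=vision.read_camera("side");b=vision.read_camera("scene");w=vision.read_camera("wrist")
cv2.imwrite("pics/fin.png",np.hstack([cv2.resize(a["pixels"],(400,300)),cv2.resize(b["pixels"],(400,300))]))
p=[.589,.0255,.868];P=fcloud(w)[:260].reshape(-1,3);Q=P[np.isfinite(P[:,0])];x,y=cost(p,Q,True)
m=(abs(x-87)<23)&(abs(y)<64)&(Q[:,2]>.056)&(Q[:,2]<.08)
X=np.c_[x[m],y[m],Q[m,2]*1e3]
r=least_squares(lambda q:np.hypot(X[:,0]-q[0]-q[1]*X[:,1],X[:,2]-q[2])-24,[86,0,51],loss="soft_l1");print(r.x,m.sum())
s=sensors.observe();print(s["time"],s["tool_pos"],s["contact_force"])
# movement of others: compare first images
for n,d in(("side",a),("scene",b)):
    d0=np.load(f"pics/{n}0.npz");df=cv2.absdiff(d0["pixels"],d["pixels"]).max(2)
    cv2.imwrite(f"pics/diff_{n}.png",df)
cv2.imwrite("pics/diff.png",np.hstack([cv2.resize(cv2.imread("pics/diff_side.png"),(400,300)),cv2.resize(cv2.imread("pics/diff_scene.png"),(400,300))])*2)
E
python3 fin.py
```

```text
[8.73905791e+01 2.04182060e-03 5.05449331e+01] 9199
18.15 [0.60265056 0.04150617 0.15041866] [0.9331905  0.16895772 0.00239068]
```

View pics/fin.png

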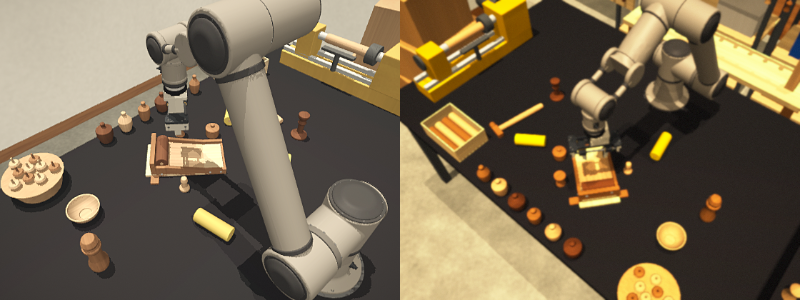

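View pics/diff.png

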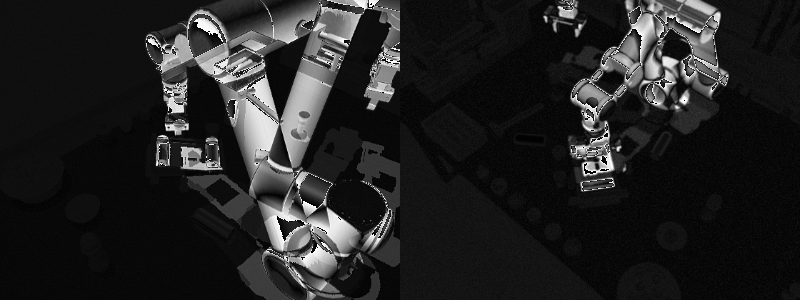

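The roller rests at the stop board, in the side view at about (161,150). The difference image shows change only at the arm, its shadow and the roller.

```bash
python3 -c "
from cell import hand_in
print(hand_in())"
```

```text
the job is handed in; nothing more can be done
None
```

I pushed the roller up the ramp with both fingertips, at about 20 mm/s on the slope. It went over the crest and into the seat, and I backed off, lifted clear and handed in at about 18 s.

**Last checks:**
- The roller measures cradle x 87.4, z 50.5 mm, square to within 0.002 rad. That matches seated against the stop board (x 85–87, z 51) within the calibration error.
- It stayed against the fingers all the way up the slope.
- Before/after pictures show changes only at the arm, its shadows and the roller.
- The tool force is about zero.

**What went wrong or disagreed:**
- **Fingertip height:** The cameras and contact both put the fingertips about 12 mm above the reported TCP height. The brief has them 17 mm below it.
- **First contact:** Because of that, the tips first bore on the roller's upper back, pressing with about 9 N, and moved it about 5 mm while it was still on the level apron. I lifted off, went in about 29 mm lower and pushed again.
- **On the apron:** Only one fingertip seems to have been touching at first, because the roller lay about 2° askew. It may have run 1–2 mm ahead there, then squared up on the slope.
- **At the crest:** The roller dropped the last few millimetres into the seat on its own.

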